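Cap the glue and hold the glue-up jig closed

TASK

The glued model wall is standing in the glue-up jig. First screw the winged cap of the glue bottle fully shut (clockwise), so that the glue does not dry out, then swing the jig's sprung arm forward by its red handle until it meets the yellow stop pin, and keep holding it there with the fingers: the job finishes while you hold the arm at its stop, not letting go. Leave the steel square, the white tub and the yellow knife where they are.

Things in the scene. Friction and masses are not known exactly. Their poses are not given: they have to be found in the camera images.
- bottle: White glue bottle (40 mm across) fixed in a heavy wooden holder block 70 x 70 x 26 mm; does not move. Origin: centre of the block's underside on the bench; z up, the cap turns about this vertical line. An orange mark on the block's top, in front of the bottle, points along the block's own -x.
- cap_grip (a point): On the cap's turning axis, 96 mm above the bench, where to pinch. The black cap has one straight upright wing: 36 mm long (point x), 10 mm thick (point y), 82 to 104 mm above the bench, free on both sides, over a round skirt 26 mm across (66 to 82 mm high). Orange stripe on the top of its -x half. Turns with the cap: its yaw is the bottle's plus cap.
- cap (a joint): Angle of the screw cap, rad: 0 is fully shut (hard stop; orange stripe in line with the block's orange mark), growing counter-clockwise seen from above as it is unscrewed, to 1.5. It starts 0.7 to 1.2 open, stays where it is left, does not rise or come off; friction about 0.05 N m.
- jig: Glue-up jig fixed to the bench, its sprung arm included: aluminium plate 12 mm thick, spanning x -90 to 60, y -85 to 85 mm from the origin (at bench height); dark steel fence (42 mm high) backing a white model wall (62 mm high), at x 18 to 60, y -50 to 26; yellow stop pin, 34 mm high, at x 14, y 48. Forward is the jig's own +x.
- pivot (a point): Point on the arm's vertical pivot axis, 70 mm above the bench (in the jig's frame x 0, y -50 mm).
- handle (a point): Centre of the red upright handle at the arm's free end, at gripping height 70 mm above the bench. The handle is a round post of 14 mm diameter, standing from 28 mm to 84 mm above the bench on the flat steel arm (14 mm wide, top at 28 mm), 125 mm from the pivot axis; clear all round. Moves with the arm.
- handle_stop (a point): Where handle is when the arm is at its stop (fixed on the jig: x 0, y 75, z 70 mm in its frame, so the arm then points along the jig's +y).
- swing (a joint): Angle of the sprung arm, rad: 0 is where its spring rests it (arm swung back, towards the jig's -x), growing clockwise seen from above as the handle is moved forward; 1.0 is the hard stop at the yellow pin. The spring always pulls it back to 0: about 2.5 N at the handle to start it, about 6 N to hold it at the stop.
- square: Loose engineer's square lying flat: dark stock 75 x 16 x 16 mm, thin steel blade 18 x 100 mm. Origin under the middle of the stock, blade runs to its +y near its +x end. To be left alone.
- tub: Loose white tub, 40 mm diameter, 45 mm tall, upright; origin at the centre of its underside. To be left alone.
- knife: Loose yellow closed craft knife, 135 x 16 x 12 mm, along its own x; origin under the yellow handle's middle. To be left alone.
Not all that is in view belongs to the job. What is meant by the bottle is not turquoise, and is the larger of those in its own colour.

How it is judged:
By the outcome, as a careful person would: the job done as asked, in the order asked, and still so for the second after the job is handed in, while the arm keeps its last pose, push and grip.
It also fails if it takes over 48 s, if anything falls off the work surface, if the arm or the gripper's body presses on something with over 40 N, if the wrist force passes 120 N, or if a joint passes its speed limit or range.

ROBOT

A 6-joint arm with a two-finger parallel gripper is mounted at the origin on the work surface. World frame = base frame: x ahead of the robot, y to its left, z up, the work surface at z = 0. Lengths are in m, angles in degrees, forces in N, time in s.
With the tool pointing down it reaches from about 0.25 to 0.725 m from the base axis. Payload 9.7 kg.
Tool frame: the origin (TCP) lies at the centre of the arm's flange, where the gripper is bolted on; the fingertips stand 173 mm ahead of it and the grasp point (between the pads) lies bot.grip_depth ahead of it (bot.grip_depth is the distance from the TCP to the grasp point, in m); z points along the fingers, y is the direction in which the jaws open and shut (so a half turn about z gives the same grasp; the last joint's range is limited). The gripper opens to 85 mm and grips with 20 to 120 N. Pads are 22 mm wide; open, the fingers measure 114 mm over their backs; the gripper's body (76 mm by 85 mm) begins 54 mm behind the grasp point. The pads swing forward as they close: fully open they stand 13 mm farther back than shut.
Start: joints at [67.38, 4.979, 10.078, 95.1, 0, 90], TCP at [0.212, 0.508, 0.405] pointing down, gripper open.
Joint ranges: [-179.16, 179.16], [-48.56, 103.87], [-65.8, 70.77], [-126.05, 130.52], [-82.76, 87.17], [-180, 180]. Speed limits (degrees/s): [127.2, 127.2, 147.25, 180, 180, 180].

INTERFACE

Orientations are given as [roll, pitch, yaw] about the fixed x, y, z axes, in that order (R = Rz(yaw) Ry(pitch) Rx(roll)).
In Python, from workcell import status, viewer, bot gives the robot as it stands. The module is installed in compiled form; this text tells all that it offers.
- The arm moves only by the tool move_arm, never from a script. Its argument "commands" is a list of rows, each an object with "claw": the gripper's target within -1 to 1 (fully open at 1, half-way at 0, shut at -1); "travel": the shift along the tool's x, y, z in cm, a list of three; "turn": the turn about the tool's z in degrees. A call has 1 to 5 rows; each row shifts and turns the commanded pose from where the row before left it, along the tool's axes as they then stand; what a row does not reach is not made up. A row lasts 1/12 s, in which the tool goes at most 41.7 mm and 7.16 degrees, less where a joint would pass 70% of its speed; a pose out of reach is approached as far as the arm can. A call is refused whole if a number of a shift passes 4.17 or a number of a turn 7.16, either way. A call with a gripper value outside its range is refused whole. The fingers move at their own pace and stop on an object; "squeeze" is the grip in N (left out, the last holds). Time passes only in rows, so rows that do not move let the fingers close. It gives the time, the measured TCP pose, the force and the opening at its end, in the units of the state.
- status.get_obs(): the state, without advancing time (a new reading comes with each control period).
- viewer.camera(name): name is "side" or "top" or "wrist"; returns the picture (420x560x3 uint8, blue, green, red); there is no depth.
- viewer.camera_params(name): a dict with "camera_matrix" (3x3 intrinsics, pixels), "D" ([k1, k2, p1, p2, k3] as OpenCV has them; the pictures are not rectified), "xyz" and "rotation" of the camera in the world. Camera axes: x right, y up, looking along -z (the intrinsics and any distortion apply to the point x, -y, -z); pixel columns grow to the right and rows downward; lengths in m; the calibration is good to about 2 mm. A picture is of the moment at which its call begins: read the wrist's pose just before it. camera_params takes no time and is no camera call; for the wrist camera it gives the pose at the moment of the call.
- bot.job_done(): hands the job in, once; it reports no verdict.
The state is a dict: "time": time; "q": joint angles; "qd": joint speeds; "joint_efforts": joint torques, N m; "ee_pos": TCP position; "tcp_rot": TCP orientation; "wrist_force": force on the tool from outside, world axes, zero at the start; "torque": the same for the moment, N m; "opening": finger opening in m.
Only numpy, scipy, OpenCV 4.12 (cv2) and the standard library are available. Lean on these libraries where they do the work, as an engineer would, in place of code of your own. Each camera call takes 0.05 s, during which the arm holds its last target.

## Working session

There is one attempt and no reset: what is moved stays moved. The work goes in short steps, Python scripts to look and compute and a tool call to move; the robot and the scene stay as the last step left them, time stands still between calls to the robot, and variables do not carry over. Pictures are saved under pics/ and viewed, and the job is handed in when it is done.

Besides the shell and the picture viewer there is one more tool, called after "Request:" by a JSON object that holds its "op" and its "data". move_arm: Moves the arm, as the interface text tells. Its arguments: {"type":"object","properties":{"commands":{"type":"array"},"squeeze":{"type":"number"}},"required":["commands"]}

```bash
mkdir -p pics; python3 - <<'E'
from workcell import status, viewer, bot
import cv2
o=status.get_obs();print(o, bot.grip_depth)
for n in ("side","top","wrist"):
    p=viewer.camera_params(n);print(n,p)
    cv2.imwrite(f"pics/a_{n}.png",viewer.camera(n))
E
```

```text
{'time': 0.0, 'q': array([ 6.73805766e+01,  5.01168493e+00,  1.00336333e+01,  9.50977160e+01,
       -2.82324723e-04,  9.00002431e+01]), 'qd': array([-0.01257595,  0.00473639,  0.13045773,  0.01556931, -0.11027244,
       -0.0333172 ]), 'joint_efforts': array([ 9.79873512e-04, -5.20388138e+01,  4.64802253e+01,  1.63606089e-02,
        9.59335011e-05,  2.07424861e-06]), 'ee_pos': array([0.21153868, 0.50770243, 0.40396994]), 'tcp_rot': array([-1.79924232e+02,  2.82645943e-04,  1.57380334e+02]), 'wrist_force': array([0.20395605, 0.27309738, 0.79272064]), 'torque': array([ 0.03808226, -0.05289501, -0.03878816]), 'opening': 0.08536397107782301} 0.1547
side {'camera_matrix': array([[459.40663167,   0.        , 277.01585484],
       [  0.        , 459.40663167, 208.65778056],
       [  0.        ,   0.        ,   1.        ]]), 'D': array([0.01817849, 0.        , 0.        , 0.        , 0.        ]), 'xyz': array([0.45200037, 0.91360807, 0.65301375]), 'rotation': array([  58.9538424 ,    0.28623976, -171.17398191])}
top {'camera_matrix': array([[440.04218352,   0.        , 279.60604682],
       [  0.        , 440.04218352, 218.23280201],
       [  0.        ,   0.        ,   1.        ]]), 'D': array([-0.04515981,  0.        ,  0.        ,  0.        ,  0.        ]), 'xyz': array([ 0.41053198, -0.01564899,  1.37011614]), 'rotation': array([  8.91595052,   0.83027561, -89.86820694])}
wrist {'camera_matrix': array([[335.11066997,   0.        , 277.17799714],
       [  0.        , 335.11066997, 211.31136685],
       [  0.        ,   0.        ,   1.        ]]), 'D': array([-0.01355426,  0.        ,  0.        ,  0.        ,  0.        ]), 'xyz': array([0.14107601, 0.53650848, 0.37385575]), 'rotation': array([-1.72455050e+01,  1.65858543e-02,  6.73494430e+01])}
```

View pics/a_side.png

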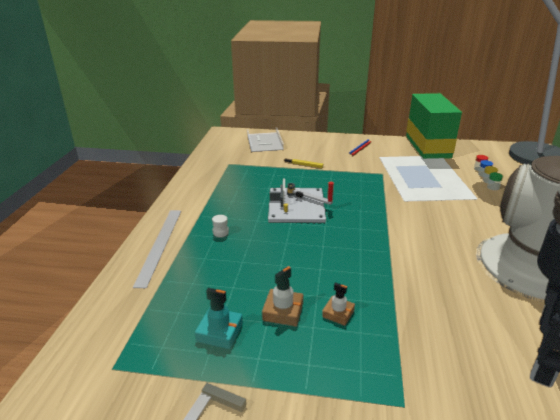

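View pics/a_top.png

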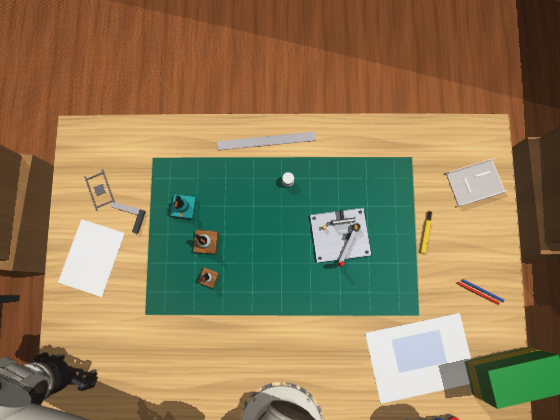

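View pics/a_wrist.png

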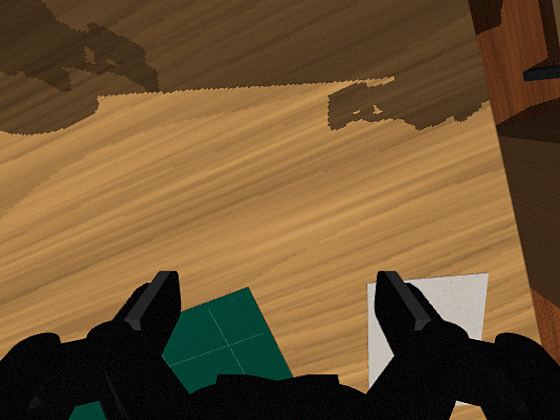

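Side view: turquoise bottle at (218,320), a larger white bottle in a brown block at (285,295), and a smaller one at (340,303). In the top view they are at (182,207), (205,242) and (208,278). The larger brown/white one fits the description. The jig is at (297,203) side and (340,236) top. I'll enlarge to confirm.

```bash
cat > h.py <<'E'
import numpy as np, cv2
from scipy.spatial.transform import Rotation as R
from workcell import status, viewer, bot
def cam(p):
    Rw=R.from_euler('xyz',p['rotation'],degrees=True).as_matrix()@np.diag([1,-1,-1])
    return Rw,np.array(p['xyz']),p['camera_matrix'],p['D']
def proj(p,P):
    Rw,t,K,D=cam(p);P=np.atleast_2d(np.array(P,float))
    return cv2.projectPoints(P,cv2.Rodrigues(Rw.T)[0],-Rw.T@t,K,D)[0].reshape(-1,2)
def unproj(p,uv,z):
    Rw,t,K,D=cam(p)
    n=cv2.undistortPoints(np.array(uv,float).reshape(-1,1,2),K,D).reshape(-1,2)
    d=np.c_[n,np.ones(len(n))]@Rw.T
    s=(z-t[2])/d[:,2]
    return t+d*s[:,None]
E
python3 - <<'E'
import cv2
from h import *
s=cv2.imread('pics/a_side.png');t=cv2.imread('pics/a_top.png')
a=cv2.resize(s[255:355,180:370],None,fx=4,fy=4,interpolation=cv2.INTER_CUBIC);cv2.imwrite('pics/b1.png',a)
a=cv2.resize(s[170:230,255:345],None,fx=8,fy=8,interpolation=cv2.INTER_CUBIC);cv2.imwrite('pics/b2.png',a)
a=cv2.resize(t[190:295,160:240],None,fx=5.5,fy=5.5,interpolation=cv2.INTER_CUBIC);cv2.imwrite('pics/b3.png',a)
a=cv2.resize(t[200:270,300:380],None,fx=8,fy=8,interpolation=cv2.INTER_CUBIC);cv2.imwrite('pics/b4.png',a)
p=viewer.camera_params('top');print(unproj(p,[[205,242],[340,236],[340,264]],0.03))
p=viewer.camera_params('side');print(unproj(p,[[283,310],[297,205]],0.03))
E
```

```text
[[ 0.54690733  0.23307848  0.03      ]
 [ 0.56571502 -0.18071365  0.03      ]
 [ 0.48031262 -0.1791715   0.03      ]]
[[ 0.54451655  0.26306702  0.03      ]
 [ 0.56411063 -0.13504965  0.03      ]]
```

View pics/b1.png

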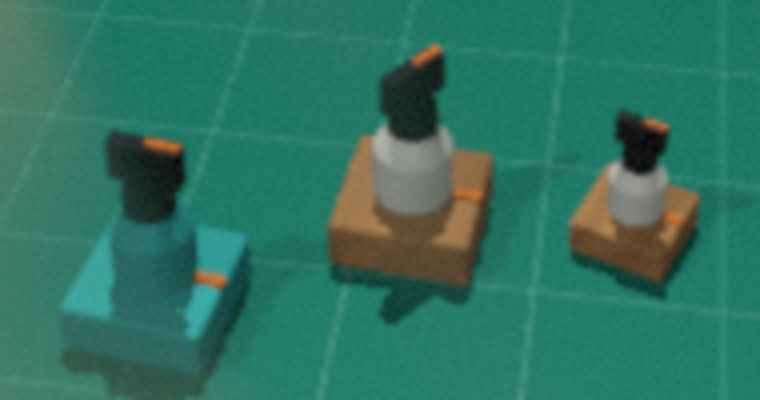

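View pics/b2.png

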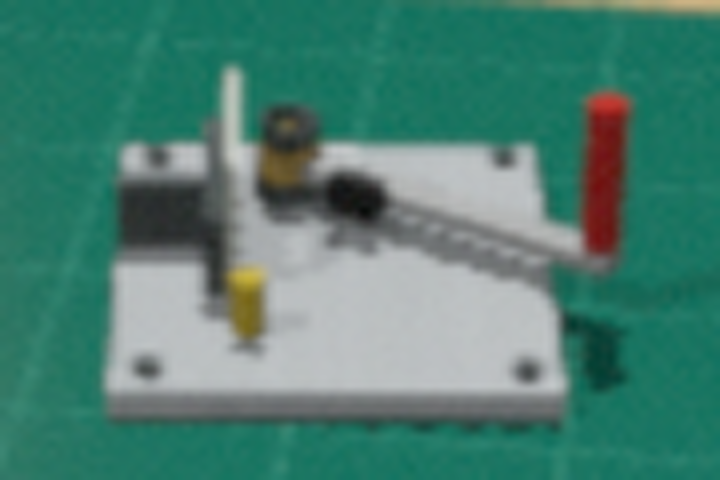

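View pics/b3.png

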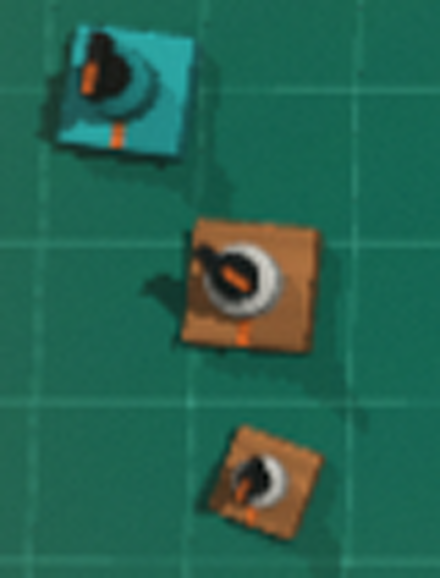

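View pics/b4.png

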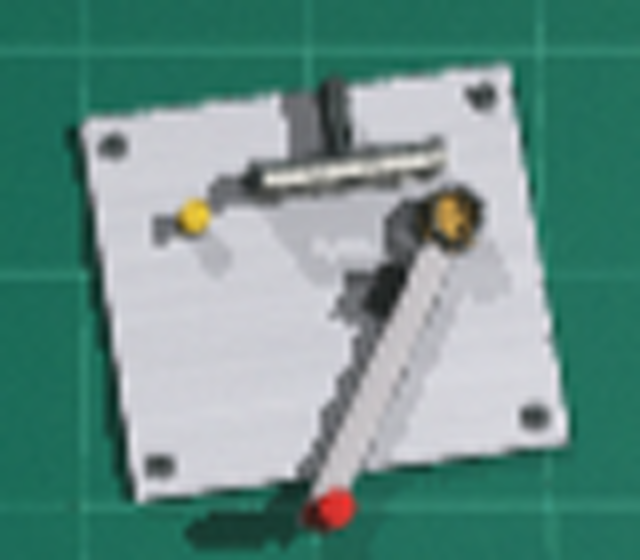

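The brown block with the larger white bottle (side crop (412,170), top crop (240,280)) is confirmed as the one meant. It is bigger than the other brown/white bottle and not turquoise. Next I fit the poses.

```bash
cat > fit.py <<'E'
from h import *
from scipy.optimize import least_squares
S=viewer.camera_params('side');T=viewer.camera_params('top')
s1=lambda l:np.array(l)/4+[180,255]-.4
s2=lambda l:np.array(l)/8+[255,170]-.45
t1=lambda l:np.array(l)/5.5+[160,190]-.4
t2=lambda l:np.array(l)/8+[300,200]-.45
def pose(x,P):
    c,s=np.cos(x[2]),np.sin(x[2]);P=np.array(P,float)
    return P@np.array([[c,s,0],[-s,c,0],[0,0,1]])+[x[0],x[1],0]
def fit(obs,x0,name):
    f=lambda x:np.concatenate([(proj(p,pose(x,P))-uv).ravel() for p,P,uv in obs])
    r=least_squares(f,x0);print(name,r.x[:2].round(4),np.degrees(r.x[2]).round(2),'rms',np.sqrt(np.mean(r.fun**2)).round(2));return r.x
h=.035
# world top view: up=+x, right=-y ; yaw~0: image TL=(+x,+y)
C=[[h,h,.026],[h,-h,.026],[-h,-h,.026],[-h,h,.026]]
obsT=(T,C,t1([[193,218],[322,228],[312,352],[182,343]]))
# side: camera at +y looking -y; right = -x
C2=[[h,-h,.026],[-h,-h,.026],[-h,h,.026],[h,h,.026],[-h,h,0],[h,h,0]]
obsS=(S,C2,s1([[363,140],[493,155],[472,247],[330,235],[470,283],[332,267]]))
for n,o in (('T',[obsT]),('S',[obsS]),('TS',[obsT,obsS])): b=fit(o,[.545,.24,0],'bottle '+n)
J=[[.06,.085,.012],[.06,-.085,.012],[-.09,-.085,.012],[-.09,.085,.012]]
jT=(T,J,t2([[80,120],[510,66],[570,440],[138,500]]))
jS=(S,[J[1],J[2],J[3],J[0]],s2([[122,145],[538,145],[567,393],[107,395]]))
for n,o in (('T',[jT]),('S',[jS]),('TS',[jT,jS])): j=fit(o,[.56,-.17,0],'jig '+n)
H=.125*np.array([-np.sin(1),np.cos(1)])
hp=[[H[0],H[1]-.05,.084]]
print('handle rest',pose(j,[[H[0],H[1]-.05,.07]]),'stop',pose(j,[[0,.075,.07]]),'pivot',pose(j,[[0,-.05,.07]]))
print('handle seen T',unproj(T,t2([[335,508]]),.084),'S',unproj(S,s2([[608,102]]),.084))
w=unproj(S,s1([[441,48],[414,64],[384,88]]),.104);print('wing S',w)
w=unproj(T,t1([[250,288],[225,270],[198,248]]),.104);print('wing T',w)
E
python3 fit.py
```

```text
bottle T [0.5491 0.2325] -3.65 rms 0.38
bottle S [0.548  0.2369] -2.04 rms 0.84
bottle TS [0.5483 0.2354] -2.43 rms 0.9
jig T [ 0.5872 -0.1814] 7.67 rms 0.24
jig S [ 0.5862 -0.1772] 7.76 rms 0.24
jig TS [ 0.5868 -0.1804] 7.72 rms 0.43
handle rest [[ 0.48017552 -0.17713083  0.07      ]] stop [[ 0.57668967 -0.10606345  0.07      ]] pivot [[ 0.59347658 -0.22993112  0.07      ]]
handle seen T [[ 0.48025811 -0.17677745  0.084     ]] S [[ 0.48024012 -0.17450962  0.084     ]]
wing S [[0.53732495 0.22179479 0.104     ]
 [0.54838413 0.23570424 0.104     ]
 [0.5596669  0.25524418 0.104     ]]
wing T [[0.53948293 0.21918795 0.104     ]
 [0.54900146 0.23272235 0.104     ]
 [0.56067398 0.24743026 0.104     ]]
```

```bash
cat > plan.py <<'E'
from h import *
import sys
def plan(tgt,yaw,n,show=5):
    o=status.get_obs();p=np.array(o['ee_pos']);y=o['tcp_rot'][2]
    dy=((yaw-y+180)%360)-180
    print('t',round(float(o['time']),2),'pos',p.round(4),'rot',o['tcp_rot'].round(2),'q',o['q'].round(1),'dyaw',round(dy,1),'F',o['wrist_force'].round(1),'op',round(o['opening'],4))
    dp=(np.array(tgt)-p)/n*100; 
    for k in range(min(n,show)):
        a=np.radians(y+dy*k/n);c,s=np.cos(a),np.sin(a)
        # tool x=(c,s), y=(s,-c), z=-z
        print('travel',[round(v,2) for v in (c*dp[0]+s*dp[1],s*dp[0]-c*dp[1],-dp[2])],'turn',round(-dy/n,2))
if __name__=='__main__':
    a=[float(v) for v in sys.argv[1:]];plan(a[:3],a[3],int(a[4]))
E
python3 plan.py 0.5487 0.2345 0.325 -126 15
```

```text
t 0.15 pos [0.2115 0.5077 0.4041] rot [-179.94    0.    157.38] q [67.4  5.  10.  95.1 -0.  90. ] dyaw 76.6 F [-0.2  0.5 -0.3] op 0.085
travel [np.float64(-2.78), np.float64(-0.82), np.float64(0.53)] turn -5.11
travel [np.float64(-2.69), np.float64(-1.06), np.float64(0.53)] turn -5.11
travel [np.float64(-2.59), np.float64(-1.3), np.float64(0.53)] turn -5.11
travel [np.float64(-2.46), np.float64(-1.52), np.float64(0.53)] turn -5.11
travel [np.float64(-2.32), np.float64(-1.73), np.float64(0.53)] turn -5.11
```

Request:
{"op": "move_arm", "data": {"commands": [{"claw":1,"travel":[-2.78,-0.82,0.4],"turn":-5.1},{"claw":1,"travel":[-2.69,-1.06,0.4],"turn":-5.1},{"claw":1,"travel":[-2.59,-1.3,0.4],"turn":-5.1},{"claw":1,"travel":[-2.46,-1.52,0.4],"turn":-5.1},{"claw":1,"travel":[-2.32,-1.73,0.4],"turn":-5.1}]}}

```text
time: 0.57
ee_pos: [0.3248, 0.4156, 0.3843]
tcp_rot: [-180.0, -0.0, -176.8]
wrist_force: [0.3, 0.7, -0.0]
opening: 0.0851
```

```bash
python3 plan.py 0.5487 0.2345 0.325 -126 10
```

```text
t 0.57 pos [0.3248 0.4156 0.3843] rot [-1.7998e+02 -1.0000e-02 -1.7685e+02] q [52.   1.5  4.2 92.7  0.  48.8] dyaw 50.8 F [ 0.3  0.7 -0. ] op 0.0851
travel [np.float64(-2.14), np.float64(-1.93), np.float64(0.59)] turn -5.08
travel [np.float64(-1.96), np.float64(-2.11), np.float64(0.59)] turn -5.08
travel [np.float64(-1.76), np.float64(-2.28), np.float64(0.59)] turn -5.08
travel [np.float64(-1.55), np.float64(-2.43), np.float64(0.59)] turn -5.08
travel [np.float64(-1.33), np.float64(-2.55), np.float64(0.59)] turn -5.08
```

Request:
{"op": "move_arm", "data": {"commands": [{"claw":1,"travel":[-2.14,-1.93,0.5],"turn":-5.1},{"claw":1,"travel":[-1.96,-2.11,0.5],"turn":-5.1},{"claw":1,"travel":[-1.76,-2.28,0.5],"turn":-5.1},{"claw":1,"travel":[-1.55,-2.43,0.5],"turn":-5.1},{"claw":1,"travel":[-1.33,-2.55,0.5],"turn":-5.1}]}}

```text
time: 0.98
ee_pos: [0.4365, 0.3244, 0.3592]
tcp_rot: [-180.0, -0.0, -151.4]
wrist_force: [0.1, 0.7, 0.6]
opening: 0.0852
```

```bash
python3 plan.py 0.5487 0.2345 0.325 -126 5
```

```text
t 0.98 pos [0.4365 0.3244 0.3592] rot [-1.8000e+02 -2.0000e-02 -1.5137e+02] q [36.6  3.4  3.4 90.   0.   8. ] dyaw 25.4 F [0.1 0.7 0.6] op 0.0852
travel [np.float64(-1.11), np.float64(-2.65), np.float64(0.68)] turn -5.07
travel [np.float64(-0.87), np.float64(-2.74), np.float64(0.68)] turn -5.07
travel [np.float64(-0.62), np.float64(-2.81), np.float64(0.68)] turn -5.07
travel [np.float64(-0.37), np.float64(-2.85), np.float64(0.68)] turn -5.07
travel [np.float64(-0.12), np.float64(-2.87), np.float64(0.68)] turn -5.07
```

Request:
{"op": "move_arm", "data": {"commands": [{"claw":1,"travel":[-1.11,-2.65,0.68],"turn":-5.1},{"claw":1,"travel":[-0.87,-2.74,0.68],"turn":-5.1},{"claw":1,"travel":[-0.62,-2.81,0.68],"turn":-5.1},{"claw":1,"travel":[-0.37,-2.85,0.68],"turn":-5.1},{"claw":1,"travel":[-0.12,-2.87,0.68],"turn":-5.1}]}}

```text
time: 1.4
ee_pos: [0.5483, 0.2342, 0.3251]
tcp_rot: [180.0, -0.0, -125.9]
wrist_force: [1.1, 0.7, -0.1]
opening: 0.0855
```

```bash
python3 - <<'E'
from h import *
p=viewer.camera_params('wrist')
im=viewer.camera('wrist');cv2.imwrite('pics/c.png',im);print(status.get_obs()['ee_pos'],status.get_obs()['tcp_rot'])
import pickle;pickle.dump(p,open('c.pkl','wb'))
c,s=np.cos(np.radians(54)),np.sin(np.radians(54))
print(proj(p,[[.5487,.2345,.104],[.5487-.018*c,.2345-.018*s,.104],[.5487+.018*c,.2345+.018*s,.104]]))
E
python3 plan.py 0.5487 0.2345 0.2587 -126 3
```

```text
[0.55107785 0.23151044 0.32301746] [-1.79964780e+02 -1.23016292e-01 -1.25566197e+02]
[[276.51061529 238.46858216]
 [276.5436061  210.36321155]
 [276.47942989 265.13142936]]
t 1.45 pos [0.5511 0.2315 0.323 ] rot [-1.7996e+02 -1.2000e-01 -1.2557e+02] q [ 22.8  10.7   7.4  86.8  -0.1 -31.6] dyaw -0.4 F [-2.1 -4.7 -2.4] op 0.0853
travel [np.float64(-0.03), np.float64(0.12), np.float64(2.14)] turn 0.14
travel [np.float64(-0.03), np.float64(0.12), np.float64(2.14)] turn 0.14
travel [np.float64(-0.03), np.float64(0.12), np.float64(2.14)] turn 0.14
```

View pics/c.png

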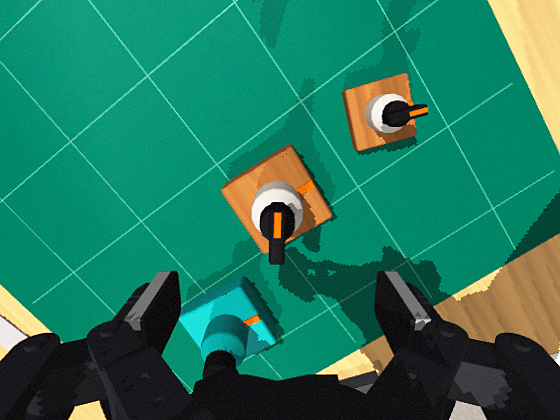

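The wrist view shows the wing at x≈277, rows 211 to 265, exactly as predicted. The black wing's striped half is at the top and the block's mark is at (305,187). Next I get the block yaw from its corners.

```bash
python3 - <<'E'
from h import *
import pickle
im=cv2.imread('pics/c.png');cv2.imwrite('pics/c2.png',cv2.resize(im[135:275,205:345],None,fx=4,fy=4,interpolation=cv2.INTER_CUBIC))
p=pickle.load(open('c.pkl','rb'))
w=unproj(p,[[221,189],[292,145],[332,216]],.026)
print(w, np.degrees(np.arctan2(*(w[0]-w[1])[1::-1])),np.degrees(np.arctan2(*(w[2]-w[1])[1::-1])),np.linalg.norm(w[0]-w[1]),np.linalg.norm(w[2]-w[1]),(w[0]+w[2])/2)
m=unproj(p,[[305,187]],.026);print(m)
w=unproj(p,[[277,212],[277,264]],.104);print('wing',w,np.linalg.norm(w[1]-w[0]),w.mean(0))
E
python3 plan.py 0.5487 0.2345 0.2587 -126 3
```

```text
[[0.57853919 0.19759906 0.026     ]
 [0.51058926 0.20265668 0.026     ]
 [0.5172926  0.27083805 0.026     ]] -4.256768254896923 84.38493863909632 0.0681378955231039 0.06851010045068176 [0.54791589 0.23421855 0.026     ]
[[0.52155925 0.23678749 0.026     ]]
wing [[0.53849924 0.22092533 0.104     ]
 [0.55855592 0.24861983 0.104     ]] 0.03419439120730027 [0.54852758 0.23477258 0.104     ]
t 1.45 pos [0.5511 0.2315 0.323 ] rot [-1.7996e+02 -1.2000e-01 -1.2557e+02] q [ 22.8  10.7   7.4  86.8  -0.1 -31.6] dyaw -0.4 F [-2.1 -4.7 -2.4] op 0.0853
travel [np.float64(-0.03), np.float64(0.12), np.float64(2.14)] turn 0.14
travel [np.float64(-0.03), np.float64(0.12), np.float64(2.14)] turn 0.14
travel [np.float64(-0.03), np.float64(0.12), np.float64(2.14)] turn 0.14
```

View pics/c2.png

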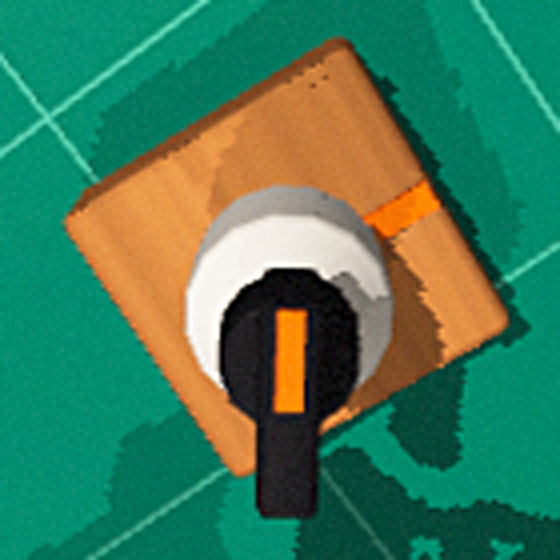

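Request:
{"op": "move_arm", "data": {"commands": [{"claw":0.2,"travel":[0,0,2.0],"turn":0},{"claw":0,"travel":[0,0,2.0],"turn":0},{"claw":0,"travel":[0,0,1.5],"turn":0},{"claw":0,"travel":[0,0,0.8],"turn":0},{"claw":0,"travel":[0,0,0.3],"turn":0}], "squeeze": 40}}

```text
time: 1.87
ee_pos: [0.5471, 0.2351, 0.258]
tcp_rot: [179.9, -0.1, -126.1]
wrist_force: [-0.4, -0.0, 0.1]
opening: 0.0426
```

Request:
{"op": "move_arm", "data": {"commands": [{"claw":0,"travel":[0,0,0],"turn":0},{"claw":0,"travel":[0,0,0],"turn":0}]}}

```text
time: 2.03
ee_pos: [0.5475, 0.2354, 0.2605]
tcp_rot: [-180.0, 0.0, -126.1]
wrist_force: [0.2, 0.9, 0.3]
opening: 0.0423
```

```bash
python3 plan.py 0.5487 0.2345 0.2587 -126 1; python3 - <<'E'
from h import *
im=viewer.camera('side');cv2.imwrite('pics/d.png',cv2.resize(im[225:345,200:360],None,fx=5,fy=5,interpolation=cv2.INTER_CUBIC))
E
```

```text
t 2.03 pos [0.5475 0.2354 0.2605] rot [-1.7997e+02  4.0000e-02 -1.2611e+02] q [ 23.3  10.8   0.6  79.8  -0.  -30.6] dyaw 0.1 F [0.2 0.9 0.3] op 0.0423
travel [np.float64(0.0), np.float64(-0.15), np.float64(0.18)] turn -0.11
```

View pics/d.png

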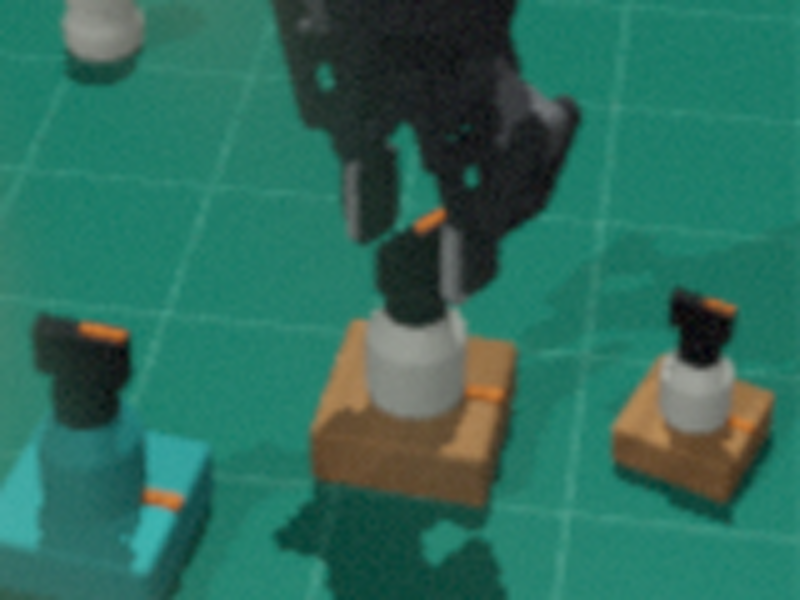

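Request:
{"op": "move_arm", "data": {"commands": [{"claw":-0.5,"travel":[0,-0.1,0.15],"turn":0},{"claw":-1,"travel":[0,0,0],"turn":0},{"claw":-1,"travel":[0,0,0],"turn":0},{"claw":-1,"travel":[0,0,0],"turn":0},{"claw":-1,"travel":[0,0,0],"turn":0}]}}

```text
time: 2.5
ee_pos: [0.5485, 0.2346, 0.2588]
tcp_rot: [-179.9, 0.1, -126.1]
wrist_force: [2.2, -1.7, 3.9]
opening: 0.009
```

Request:
{"op": "move_arm", "data": {"commands": [{"claw":-1,"travel":[0,0,0],"turn":0},{"claw":-1,"travel":[0,0,0],"turn":0}]}}

```text
time: 2.67
ee_pos: [0.5485, 0.2346, 0.2588]
tcp_rot: [-179.9, 0.1, -126.1]
wrist_force: [2.3, -2.1, 5.4]
opening: 0.0088
```

Request:
{"op": "move_arm", "data": {"commands": [{"claw":-1,"travel":[0,0,0],"turn":5},{"claw":-1,"travel":[0,0,0],"turn":5},{"claw":-1,"travel":[0,0,0],"turn":5},{"claw":-1,"travel":[0,0,0],"turn":5},{"claw":-1,"travel":[0,0,0],"turn":5}]}}

```text
time: 3.08
ee_pos: [0.5485, 0.2346, 0.2588]
tcp_rot: [-180.0, 0.1, -151.4]
wrist_force: [2.7, -2.7, 5.0]
opening: 0.009
```

Request:
{"op": "move_arm", "data": {"commands": [{"claw":-1,"travel":[0,0,0],"turn":5},{"claw":-1,"travel":[0,0,0],"turn":5},{"claw":-1,"travel":[0,0,0],"turn":5},{"claw":-1,"travel":[0,0,0],"turn":5},{"claw":-1,"travel":[0,0,0],"turn":5}]}}

```text
time: 3.5
ee_pos: [0.5485, 0.2346, 0.2588]
tcp_rot: [180.0, 0.1, -176.4]
wrist_force: [3.4, -1.7, 4.1]
opening: 0.0091
```

```bash
python3 -c "
from h import *
o=status.get_obs();print(o['wrist_force'],o['torque'],o['tcp_rot'],o['q'],o['joint_efforts'],o['opening'])"
```

```text
[ 3.41627202 -1.68170125  4.12934558] [-0.46999332 -0.70805615  0.06893534] [ 1.79992321e+02  8.61090888e-02 -1.76372170e+02] [ 2.31639159e+01  1.08956902e+01  5.31802905e-01  7.95523929e+01
 -2.15578399e-02  1.95360640e+01] [  2.04232983 -55.80077648  43.19803476   0.98404516   0.96884552
  -1.67005822] 0.009109981017021101
```

Request:
{"op": "move_arm", "data": {"commands": [{"claw":-1,"travel":[0,0,0],"turn":2},{"claw":-1,"travel":[0,0,0],"turn":2},{"claw":-1,"travel":[0,0,0],"turn":1.5},{"claw":-1,"travel":[0,0,0],"turn":0}]}}

```text
time: 3.83
ee_pos: [0.5485, 0.2347, 0.2588]
tcp_rot: [180.0, 0.1, 178.3]
wrist_force: [4.0, -2.2, 5.3]
opening: 0.009
```

```bash
python3 -c "
from h import *
o=status.get_obs();print(o['wrist_force'],o['torque'],o['tcp_rot'],o['joint_efforts'][5])"
```

```text
[ 3.96509479 -2.22910634  5.28828246] [-0.52653093 -0.76826231 -0.06387461] [1.79983264e+02 8.60072904e-02 1.78305896e+02] 0.5005910061299801
```

Request:
{"op": "move_arm", "data": {"commands": [{"claw":-1,"travel":[0,0,0],"turn":1},{"claw":-1,"travel":[0,0,0],"turn":1},{"claw":-1,"travel":[0,0,0],"turn":0}]}}

```text
time: 4.08
ee_pos: [0.5485, 0.2347, 0.2588]
tcp_rot: [180.0, 0.1, 176.4]
wrist_force: [3.7, -3.1, 4.7]
opening: 0.0088
```

```bash
python3 -c "
from h import *
o=status.get_obs();print(o['wrist_force'],o['torque'],o['tcp_rot'],o['joint_efforts'][5])"
```

```text
[ 3.72500672 -3.13938777  4.72301523] [-0.45026023 -0.8145946  -0.06072397] [1.79981274e+02 8.23565993e-02 1.76360106e+02] 0.2506168093532324
```

Request:
{"op": "move_arm", "data": {"commands": [{"claw":-1,"travel":[0,0,0],"turn":1},{"claw":-1,"travel":[0,0,0],"turn":1},{"claw":-1,"travel":[0,0,0],"turn":0}]}}

```text
time: 4.33
ee_pos: [0.5485, 0.2347, 0.2588]
tcp_rot: [180.0, 0.1, 174.4]
wrist_force: [4.1, -2.9, 5.7]
opening: 0.0088
```

```bash
python3 -c "
from h import *
o=status.get_obs();print(o['wrist_force'],o['torque'],o['tcp_rot'],o['joint_efforts'][5])"
```

```text
[ 4.12568249 -2.94066075  5.70445602] [-0.56038765 -0.82442932  0.45587034] [1.79987119e+02 8.80731158e-02 1.74400414e+02] 0.8007999882102013
```

Request:
{"op": "move_arm", "data": {"commands": [{"claw":-1,"travel":[0,0,0],"turn":1},{"claw":-1,"travel":[0,0,0],"turn":1},{"claw":-1,"travel":[0,0,0],"turn":0}]}}

```text
time: 4.58
ee_pos: [0.5485, 0.2347, 0.2588]
tcp_rot: [180.0, 0.1, 172.4]
wrist_force: [3.6, -3.1, 5.2]
opening: 0.0091
```

```bash
python3 -c "
from h import *
o=status.get_obs();print(o['wrist_force'],o['torque'],o['tcp_rot'],o['joint_efforts'][5])"
```

```text
[ 3.61997535 -3.14411782  5.19911703] [-0.58938099 -0.82687299  0.9213173 ] [1.79985961e+02 9.01643119e-02 1.72435929e+02] 1.264195293188095
```

Torque climbed to 0.9 N m against the stop with the yaw at 172 to 175°, so the cap is at its hard stop. I release, lift and look.

Request:
{"op": "move_arm", "data": {"commands": [{"claw":0,"travel":[0,0,0],"turn":0},{"claw":0,"travel":[0,0,0],"turn":0},{"claw":0,"travel":[0,0,0],"turn":0},{"claw":0,"travel":[0,0,0],"turn":0}]}}

```text
time: 4.92
ee_pos: [0.548, 0.2348, 0.2577]
tcp_rot: [-180.0, -0.1, 172.4]
wrist_force: [-0.4, 0.4, -0.1]
opening: 0.0427
```

Request:
{"op": "move_arm", "data": {"commands": [{"claw":0,"travel":[0,0,-2],"turn":0},{"claw":0,"travel":[0,0,-3],"turn":0},{"claw":0,"travel":[0,0,-3],"turn":0},{"claw":0,"travel":[0,0,-1],"turn":0},{"claw":0,"travel":[0,0,0],"turn":0}]}}

```text
time: 5.33
ee_pos: [0.5485, 0.2349, 0.3514]
tcp_rot: [179.9, 0.2, 172.4]
wrist_force: [0.5, -0.7, -0.3]
opening: 0.043
```

```bash
python3 - <<'E'
from h import *
p=viewer.camera_params('wrist')
im=viewer.camera('wrist');cv2.imwrite('pics/e.png',im)
o=status.get_obs();print(o['time'],o['ee_pos'],o['tcp_rot'],o['q'])
import pickle;pickle.dump(p,open('e.pkl','wb'))
print(proj(p,[[.5485,.2347,.104]]))
E
```

```text
5.3833 [0.54839073 0.23485676 0.34901622] [1.79935393e+02 8.85546688e-02 1.72388469e+02] [2.31818726e+01 1.05620794e+01 1.01020648e+01 8.94308400e+01
 1.01639180e-02 3.07933633e+01]
[[276.23276577 222.25483938]]
```

View pics/e.png

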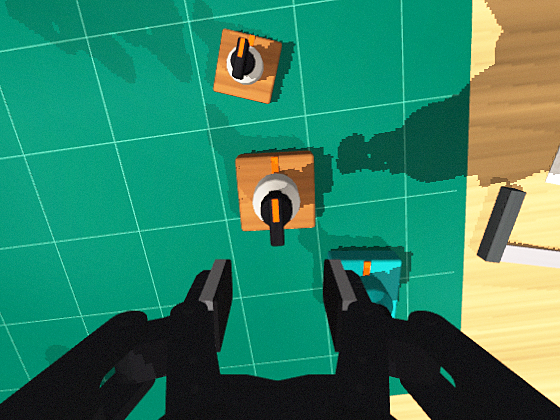

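```bash
python3 - <<'E'
from h import *
import pickle
im=cv2.imread('pics/e.png');cv2.imwrite('pics/e2.png',cv2.resize(im[140:255,225:330],None,fx=5,fy=5,interpolation=cv2.INTER_CUBIC))
E
python3 plan.py 0.4802 -0.1765 0.35 100 15
```

```text
t 5.38 pos [0.5484 0.2349 0.349 ] rot [1.7994e+02 9.0000e-02 1.7239e+02] q [23.2 10.6 10.1 89.4  0.  30.8] dyaw -72.4 F [-0.3 -0.3 -0.4] op 0.0426
travel [np.float64(0.09), np.float64(-2.78), np.float64(-0.01)] turn 4.83
travel [np.float64(-0.15), np.float64(-2.78), np.float64(-0.01)] turn 4.83
travel [np.float64(-0.38), np.float64(-2.75), np.float64(-0.01)] turn 4.83
travel [np.float64(-0.61), np.float64(-2.71), np.float64(-0.01)] turn 4.83
travel [np.float64(-0.84), np.float64(-2.65), np.float64(-0.01)] turn 4.83
```

View pics/e2.png

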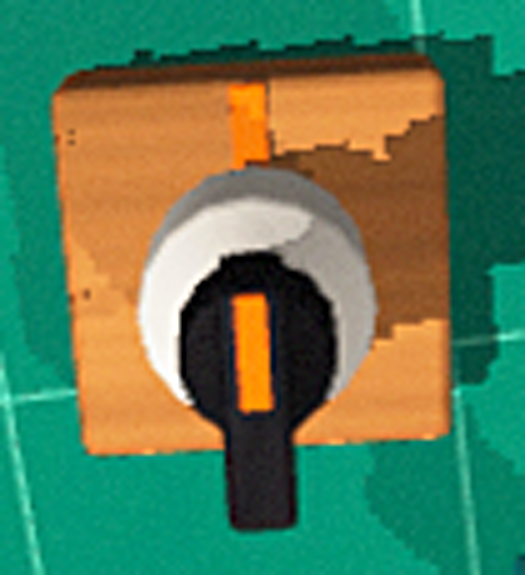

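The stripe is in line with the block mark (crop (248,120) against (250,350)), so the cap is shut. Now to the handle at rest (0.480, -0.1765), with the jaws along the tangent (yaw 155).

```bash
python3 plan.py 0.4802 -0.1765 0.32 155 14
```

```text
t 5.38 pos [0.5484 0.2349 0.349 ] rot [1.7994e+02 9.0000e-02 1.7239e+02] q [23.2 10.6 10.1 89.4  0.  30.8] dyaw -17.4 F [-0.3 -0.3 -0.4] op 0.0426
travel [np.float64(0.09), np.float64(-2.98), np.float64(0.21)] turn 1.24
travel [np.float64(0.03), np.float64(-2.98), np.float64(0.21)] turn 1.24
travel [np.float64(-0.04), np.float64(-2.98), np.float64(0.21)] turn 1.24
travel [np.float64(-0.1), np.float64(-2.98), np.float64(0.21)] turn 1.24
travel [np.float64(-0.16), np.float64(-2.97), np.float64(0.21)] turn 1.24
```

Request:
{"op": "move_arm", "data": {"commands": [{"claw":0.2,"travel":[0.09,-2.98,0.1],"turn":1.24},{"claw":0.2,"travel":[0.03,-2.98,0.1],"turn":1.24},{"claw":0.2,"travel":[-0.04,-2.98,0.1],"turn":1.24},{"claw":0.2,"travel":[-0.1,-2.98,0.1],"turn":1.24},{"claw":0.2,"travel":[-0.16,-2.97,0.1],"turn":1.24}]}}

```text
time: 5.8
ee_pos: [0.5232, 0.0865, 0.3409]
tcp_rot: [-179.9, -0.2, 166.1]
wrist_force: [-0.4, 0.7, 0.1]
opening: 0.0514
```

```bash
python3 plan.py 0.4802 -0.1765 0.32 155 9
```

```text
t 5.8 pos [0.5232 0.0865 0.3409] rot [-1.7994e+02 -1.5000e-01  1.6614e+02] q [ 9.4  1.5 -0.6 88.   0.  23.2] dyaw -11.1 F [-0.4  0.7  0.1] op 0.0514
travel [np.float64(-0.24), np.float64(-2.95), np.float64(0.23)] turn 1.24
travel [np.float64(-0.3), np.float64(-2.95), np.float64(0.23)] turn 1.24
travel [np.float64(-0.36), np.float64(-2.94), np.float64(0.23)] turn 1.24
travel [np.float64(-0.43), np.float64(-2.93), np.float64(0.23)] turn 1.24
travel [np.float64(-0.49), np.float64(-2.92), np.float64(0.23)] turn 1.24
```

Request:
{"op": "move_arm", "data": {"commands": [{"claw":0.2,"travel":[-0.24,-2.95,0.2],"turn":1.24},{"claw":0.2,"travel":[-0.3,-2.95,0.2],"turn":1.24},{"claw":0.2,"travel":[-0.36,-2.94,0.2],"turn":1.24},{"claw":0.2,"travel":[-0.43,-2.93,0.2],"turn":1.24},{"claw":0.2,"travel":[-0.49,-2.92,0.2],"turn":1.24}]}}

```text
time: 6.22
ee_pos: [0.4993, -0.0597, 0.331]
tcp_rot: [-180.0, -0.2, 159.9]
wrist_force: [0.5, -0.1, 0.1]
opening: 0.0514
```

```bash
python3 plan.py 0.4802 -0.1765 0.32 155 4
```

```text
t 6.22 pos [ 0.4993 -0.0597  0.331 ] rot [-1.7997e+02 -1.5000e-01  1.5993e+02] q [-6.8 -2.2 -5.4 87.   0.  13.2] dyaw -4.9 F [ 0.5 -0.1  0.1] op 0.0514
travel [np.float64(-0.55), np.float64(-2.91), np.float64(0.28)] turn 1.23
travel [np.float64(-0.62), np.float64(-2.89), np.float64(0.28)] turn 1.23
travel [np.float64(-0.68), np.float64(-2.88), np.float64(0.28)] turn 1.23
travel [np.float64(-0.74), np.float64(-2.86), np.float64(0.28)] turn 1.23
```

Request:
{"op": "move_arm", "data": {"commands": [{"claw":0.2,"travel":[-0.55,-2.91,0.25],"turn":1.23},{"claw":0.2,"travel":[-0.62,-2.89,0.25],"turn":1.23},{"claw":0.2,"travel":[-0.68,-2.88,0.25],"turn":1.23},{"claw":0.2,"travel":[-0.74,-2.86,0.25],"turn":1.23},{"claw":0.2,"travel":[0,0,0],"turn":0}]}}

```text
time: 6.63
ee_pos: [0.48, -0.1787, 0.3204]
tcp_rot: [-179.9, -0.2, 154.8]
wrist_force: [-0.5, 0.4, -0.4]
opening: 0.051
```

Request:
{"op": "move_arm", "data": {"commands": [{"claw":0.2,"travel":[0,0,0],"turn":0},{"claw":0.2,"travel":[0,0,0],"turn":0}]}}

```text
time: 6.8
ee_pos: [0.4809, -0.175, 0.3218]
tcp_rot: [180.0, -0.1, 155.0]
wrist_force: [-0.9, -0.3, 0.4]
opening: 0.0516
```

```bash
python3 - <<'E'
from h import *
import pickle
p=viewer.camera_params('wrist')
im=viewer.camera('wrist');cv2.imwrite('pics/f.png',im)
pickle.dump(p,open('f.pkl','wb'))
print(proj(p,[[.4802,-.1765,.084]]))
E
python3 plan.py 0.4802 -0.1765 0.2247 155 4
```

```text
[[275.13020387 228.88582301]]
t 6.85 pos [ 0.4811 -0.1746  0.3222] rot [ 1.7999e+02 -9.0000e-02  1.5510e+02] q [-20.   -1.1  -5.3  85.9   0.    5. ] dyaw -0.1 F [0.1 0.7 0.5] op 0.0509
travel [np.float64(0.0), np.float64(-0.05), np.float64(2.44)] turn 0.02
travel [np.float64(0.0), np.float64(-0.05), np.float64(2.44)] turn 0.02
travel [np.float64(0.0), np.float64(-0.05), np.float64(2.44)] turn 0.02
travel [np.float64(0.0), np.float64(-0.05), np.float64(2.44)] turn 0.02
```

View pics/f.png

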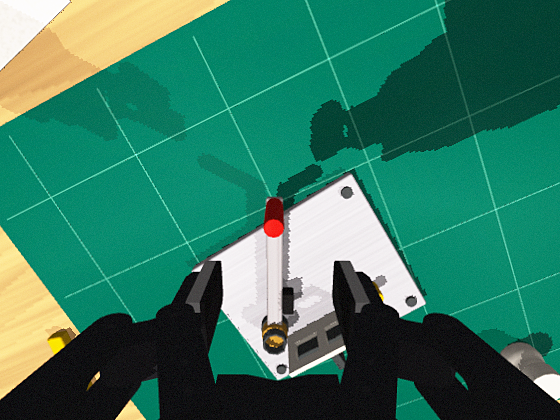

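The handle top is at (274,228) against a prediction of (275,229), so I descend straight down.

Request:
{"op": "move_arm", "data": {"commands": [{"claw":0.1,"travel":[0,0,2.5],"turn":0},{"claw":0.1,"travel":[0,0,2.5],"turn":0},{"claw":0.1,"travel":[0,0,2.5],"turn":0},{"claw":0.1,"travel":[0,0,1.5],"turn":0},{"claw":0.1,"travel":[0,0,0.7],"turn":0}], "squeeze": 60}}

```text
time: 7.27
ee_pos: [0.4807, -0.1738, 0.2234]
tcp_rot: [-180.0, -0.2, 155.2]
wrist_force: [0.5, -0.3, -0.1]
opening: 0.047
```

Request:
{"op": "move_arm", "data": {"commands": [{"claw":0.1,"travel":[0,0,0],"turn":0},{"claw":0.1,"travel":[0,0,0],"turn":0}]}}

```text
time: 7.43
ee_pos: [0.4814, -0.1747, 0.2267]
tcp_rot: [180.0, 0.0, 155.1]
wrist_force: [-0.2, 0.4, 0.2]
opening: 0.0471
```

```bash
python3 plan.py 0.4802 -0.1765 0.2247 155 1
```

```text
t 7.43 pos [ 0.4814 -0.1747  0.2267] rot [1.7999e+02 1.0000e-02 1.5512e+02] q [-19.9   0.2 -14.6  75.2   0.    4.9] dyaw -0.1 F [-0.2  0.4  0.2] op 0.0471
travel [np.float64(0.03), np.float64(-0.22), np.float64(0.2)] turn 0.12
```

Request:
{"op": "move_arm", "data": {"commands": [{"claw":-0.5,"travel":[0,-0.2,0.2],"turn":0},{"claw":-1,"travel":[0,0,0],"turn":0},{"claw":-1,"travel":[0,0,0],"turn":0},{"claw":-1,"travel":[0,0,0],"turn":0},{"claw":-1,"travel":[0,0,0],"turn":0}]}}

```text
time: 7.85
ee_pos: [0.4804, -0.1773, 0.2252]
tcp_rot: [-180.0, 0.1, 155.0]
wrist_force: [-1.7, 0.3, 5.9]
opening: 0.0121
```

Request:
{"op": "move_arm", "data": {"commands": [{"claw":-1,"travel":[0,0,0],"turn":0},{"claw":-1,"travel":[0,0,0],"turn":0}]}}

```text
time: 8.02
ee_pos: [0.4805, -0.1773, 0.2251]
tcp_rot: [-180.0, 0.1, 155.0]
wrist_force: [-2.4, -2.4, 6.9]
opening: 0.012
```

```bash
python3 - <<'E'
from h import *
o=status.get_obs();p=o['ee_pos'];y=o['tcp_rot'][2];print(p,y,o['wrist_force'],o['opening'])
piv=np.array([.5935,-.2299]);r=p[:2]-piv;print('radius',np.linalg.norm(r),'arm ang',np.degrees(np.arctan2(r[1],r[0])), 'stop ang 97.7')
E
```

```text
[ 0.48045393 -0.17732673  0.22514737] 155.04384494347534 [-2.35455586 -2.3562515   6.86019468] 0.012037023406324782
radius 0.12467301820619332 arm ang 155.0587197374102 stop ang 97.7
```

Request:
{"op": "move_arm", "data": {"commands": [{"claw":-1,"travel":[-0.03,0.87,0],"turn":4},{"claw":-1,"travel":[-0.03,0.87,0],"turn":4},{"claw":-1,"travel":[-0.03,0.87,0],"turn":4},{"claw":-1,"travel":[-0.03,0.87,0],"turn":4},{"claw":-1,"travel":[-0.03,0.87,0],"turn":4}]}}

```text
time: 8.43
ee_pos: [0.5054, -0.1416, 0.2252]
tcp_rot: [-180.0, 0.1, 134.8]
wrist_force: [-1.1, -4.8, 4.7]
opening: 0.0123
```

```bash
cat > arm.py <<'E'
from h import *
o=status.get_obs();p=o['ee_pos'];y=o['tcp_rot'][2];print(o['time'],p.round(4),y.round(2),'F',o['wrist_force'].round(1),'M',o['torque'].round(2),o['opening'].round(4))
piv=np.array([.5935,-.2299]);r=p[:2]-piv;a=np.degrees(np.arctan2(r[1],r[0]))
t=np.radians(a-90);f=o['wrist_force'][:2]
print('radius',np.linalg.norm(r).round(4),'arm ang',a.round(2),'F tang',(f@[np.cos(t),np.sin(t)]).round(1),'F rad',(f@[np.cos(t+np.pi/2),np.sin(t+np.pi/2)]).round(1))
E
python3 arm.py
```

```text
Traceback (most recent call last):
  File "arm.py", line 2, in <module>
    o=status.get_obs();p=o['ee_pos'];y=o['tcp_rot'][2];print(o['time'],p.round(4),y.round(2),'F',o['wrist_force'].round(1),'M',o['torque'].round(2),o['opening'].round(4))
                                                                                                                                                    ^^^^^^^^^^^^^^^^^^
AttributeError: 'float' object has no attribute 'round'
```

```bash
sed -i "s/o\['opening'\].round(4)/o['opening']/" arm.py; python3 arm.py
```

```text
8.4333 [ 0.5054 -0.1416  0.2252] 134.83 F [-1.1 -4.8  4.7] M [-0.99  0.2   0.  ] 0.01230764964664193
radius 0.1247 arm ang 134.94 F tang -4.2 F rad -2.7
```

Request:
{"op": "move_arm", "data": {"commands": [{"claw":-1,"travel":[-0.03,0.87,0],"turn":4},{"claw":-1,"travel":[-0.03,0.87,0],"turn":4},{"claw":-1,"travel":[-0.03,0.87,0],"turn":4},{"claw":-1,"travel":[-0.03,0.87,0],"turn":4},{"claw":-1,"travel":[-0.03,0.87,0],"turn":4}]}}

```text
time: 8.85
ee_pos: [0.5409, -0.117, 0.2251]
tcp_rot: [-180.0, 0.1, 114.8]
wrist_force: [-1.2, -6.8, 6.3]
opening: 0.0122
```

```bash
python3 arm.py
```

```text
8.85 [ 0.5409 -0.117   0.2251] 114.83 F [-1.2 -6.8  6.3] M [-1.36  0.47  0.03] 0.01222680622751496
radius 0.1246 arm ang 114.97 F tang -3.9 F rad -5.6
```

Request:
{"op": "move_arm", "data": {"commands": [{"claw":-1,"travel":[-0.03,0.87,0],"turn":4},{"claw":-1,"travel":[-0.03,0.87,0],"turn":4},{"claw":-1,"travel":[-0.03,0.87,0],"turn":4},{"claw":-1,"travel":[-0.01,0.65,0],"turn":3},{"claw":-1,"travel":[0,0,0],"turn":0}]}}

```text
time: 9.27
ee_pos: [0.5722, -0.1073, 0.2251]
tcp_rot: [180.0, 0.1, 99.8]
wrist_force: [-4.8, -6.3, 9.2]
opening: 0.0126
```

```bash
python3 arm.py
```

```text
9.2667 [ 0.5722 -0.1073  0.2251] 99.83 F [-4.8 -6.3  9.2] M [-1.15  0.9   0.03] 0.012582288703499566
radius 0.1245 arm ang 99.85 F tang -5.8 F rad -5.4
```

Request:
{"op": "move_arm", "data": {"commands": [{"claw":-1,"travel":[0,0.22,0],"turn":1},{"claw":-1,"travel":[0,0.22,0],"turn":1},{"claw":-1,"travel":[0,0,0],"turn":0}]}}

```text
time: 9.52
ee_pos: [0.5759, -0.1067, 0.2251]
tcp_rot: [-180.0, 0.1, 97.9]
wrist_force: [-5.4, -6.3, 7.5]
opening: 0.0119
```

```bash
python3 arm.py
```

```text
9.5167 [ 0.5759 -0.1067  0.2251] 97.95 F [-5.4 -6.3  7.5] M [-1.13  1.    0.02] 0.01191886570618812
radius 0.1244 arm ang 98.13 F tang -6.2 F rad -5.5
```

Request:
{"op": "move_arm", "data": {"commands": [{"claw":-1,"travel":[0,0.12,0],"turn":0.5},{"claw":-1,"travel":[0,0,0],"turn":0}]}}

```text
time: 9.68
ee_pos: [0.5768, -0.1066, 0.2251]
tcp_rot: [-180.0, 0.1, 97.5]
wrist_force: [-6.2, -5.5, 7.3]
opening: 0.012
```

```bash
python3 arm.py
```

```text
9.6833 [ 0.5768 -0.1066  0.2251] 97.48 F [-6.2 -5.5  7.3] M [-1.12  1.19  0.11] 0.011984488435906021
radius 0.1244 arm ang 97.74 F tang -6.9 F rad -4.6
```

Request:
{"op": "move_arm", "data": {"commands": [{"claw":-1,"travel":[0,0.1,0],"turn":0},{"claw":-1,"travel":[0,0,0],"turn":0}]}}

```text
time: 9.85
ee_pos: [0.5773, -0.1066, 0.2251]
tcp_rot: [-179.9, 0.1, 97.5]
wrist_force: [-10.9, -6.1, 9.8]
opening: 0.0124
```

```bash
python3 arm.py
```

```text
9.85 [ 0.5773 -0.1066  0.2251] 97.49 F [-10.9  -6.1   9.8] M [-1.22  1.9   0.1 ] 0.012382657706936999
radius 0.1244 arm ang 97.5 F tang -11.6 F rad -4.6
```

Request:
{"op": "move_arm", "data": {"commands": [{"claw":-1,"travel":[0,0.07,0],"turn":0},{"claw":-1,"travel":[0,0,0],"turn":0},{"claw":-1,"travel":[0,0,0],"turn":0}]}}

```text
time: 10.1
ee_pos: [0.5776, -0.1065, 0.2251]
tcp_rot: [-179.8, 0.1, 97.5]
wrist_force: [-12.6, -7.0, 11.5]
opening: 0.0124
```

```bash
python3 arm.py;  python3 - <<'E'
from h import *
im=viewer.camera('side');cv2.imwrite('pics/g.png',cv2.resize(im[90:240,210:380],None,fx=4,fy=4,interpolation=cv2.INTER_CUBIC))
im=viewer.camera('wrist');cv2.imwrite('pics/g2.png',im)
im=viewer.camera('top');cv2.imwrite('pics/g3.png',im)
E
```

```text
10.1 [ 0.5776 -0.1065  0.2251] 97.49 F [-12.6  -7.   11.5] M [-1.24  2.46  0.11] 0.012352702596691972
radius 0.1244 arm ang 97.36 F tang -13.4 F rad -5.3
```

View pics/g.png

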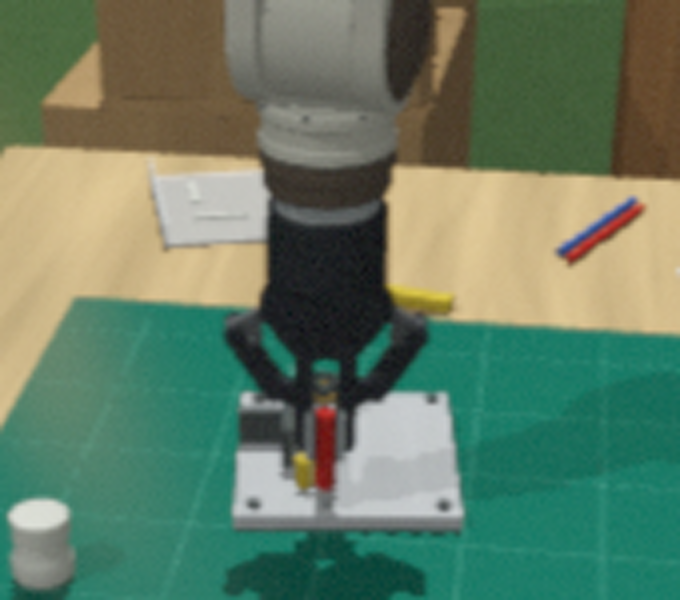

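View pics/g2.png

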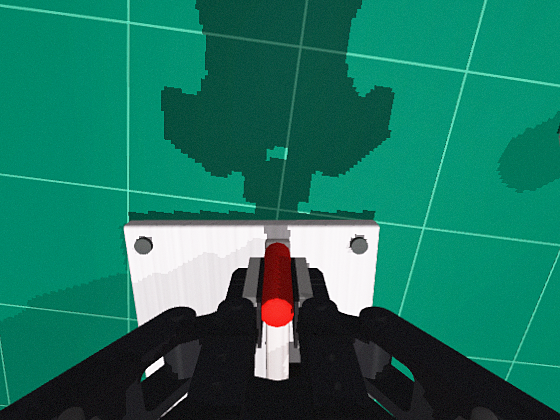

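View pics/g3.png

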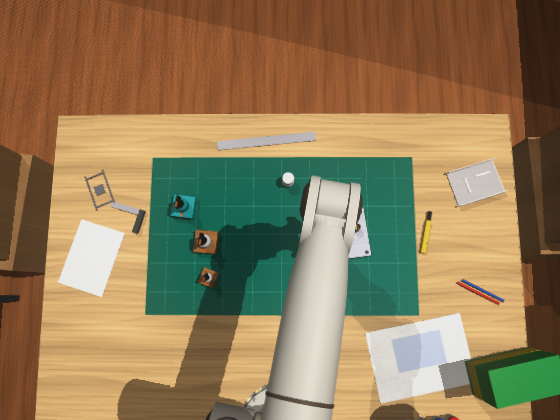

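The side crop shows the steel arm against the yellow pin at (303,470). The wrist view shows the post held between the pads at (277,290). The square, tub and knife have not moved in the top view. The tangential force rose from about 6.5 N (spring alone) to 13 N with almost no motion, so the arm is at its stop. I hand in while holding.

```bash
python3 arm.py; python3 -c "
from h import *
print(bot.job_done())"
```

```text
10.25 [ 0.5776 -0.1065  0.2251] 97.49 F [-12.7  -6.5  11.4] M [-1.25  2.43  0.12] 0.012091804602019807
radius 0.1244 arm ang 97.36 F tang -13.4 F rad -4.8
the job is handed in; nothing more can be done
None
```

I shut the glue cap first, then swung the sprung arm to the yellow pin. I handed the job in at 10.25 s with the fingers still holding the handle.

- **Bottle:** I took the larger white bottle in the brown block, not the turquoise or the smaller one. I pinched the cap's wing and turned it about 58° clockwise. Torque then rose to 0.9 N m against the hard stop. After I let go, the orange stripe lined up with the block's mark.
- **Jig arm:** I gripped the red handle with 60 N and followed its arc from 155° to about 97.4°. My fitted pose puts the stop at 97.7°, so the two agree within measurement error. The push rose from about 6.5 N (spring alone) to a steady 13 N with almost no further motion, which shows it resting on the pin. The side picture shows the same.
- **Other objects:** In the last top picture the square, tub and knife looked unmoved.

None of my checks failed. The first estimates of the bottle's yaw differed by about 2° between cameras, but the hard-stop torque settled when the cap was shut.

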